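# Close and latch the bench kiln

### The job

The little bench kiln stands loaded with its door ajar. Swing the door to with the latch bar lifted over its keeper, press the door into its seal until the bar can drop, and let the bar fall fully home in the notch so that the door stays latched by itself; then let go. Go gently: never ram or force the bar or door against the keeper or seal, and leave the jar, dish and hammer where they are.

Things in the scene. Friction and masses are not known exactly. Their poses are not given: they have to be found in the camera images.
- kiln: Small front-loading bench kiln, grey case 240 wide (y) x 260 deep (x) x 225 mm high on rubber feet, cold, fixed. Origin: centre of its underside, on the bench; +z up, -x is its front (doorway) side, +y its hinge side. Front covered by a hinged grey door, 238 x 200 x 30 mm; a latch bar on the door's face drops into a notched keeper on the case's flank (-y side).
- door (a joint): Door angle, rad: 0 = nominally shut (outer face at x = -170 mm in the kiln's frame), positive = open, turning clockwise seen from above. Upright hinge line at x = -150, y = +125 mm in the kiln's frame, free edge at y = -118. Starts at 0.35 to 0.75; slightly stiff (0.12 N m), it stays where it is left unless the seal pushes it. Latched, it rests between -0.03 and +0.03, according to where the keeper is screwed.
- seal_mid (a point): Springy white rope seal round the doorway; this point is the middle of its strip by the free edge. It meets the door in about its last 0.04 rad and pushes back with a force that grows as the door is pressed in, 2 to 9 N by the time the bar can drop. Let go unlatched, the door springs out again.
- latch (a joint): Angle of the latch bar on the door, rad: 0 = lying level on its stop pin, positive = free end raised, at most 0.5. Turns about a level pivot square to the door's face and falls by its own weight, slowly (damped pivot). Reads about 0.023 seated on the notch's floor, about 0.13 when it lies on top of the keeper's lip.
- latch_pivot (a point): Pivot of the latch bar on the door's face, 125 mm from the hinge line along the door and 182 mm above the bench; moves with the door. The bar's mid-plane lies 10 mm in front of the door's outer face, 30 mm in front of the hinge line.
- grip (a point): Centre of the dark wooden grip on the latch bar: a level round rod 18 mm thick, 42 mm long between two 30 mm flanges, axis square to the door, centre 60 mm in front of its face, 50 mm in front of the bar, 80 mm along the bar from its pivot. Door and bar at 0: x = -230, y = -80, z = 182 mm in the kiln's frame. Turns with the bar. Free all round: pinch it across its thickness from above and work bar and door by it.
- bar_end (a point): Centre of the free end of the latch bar: flat steel, 6 mm thick, 18 mm high, about 0.22 kg with its grip, end 160 mm from the pivot, past the door's free edge. Door and bar at 0: x = -180, y = -160, z = 182 mm in the kiln's frame.
- notch_mid (a point): Middle of the notch's floor if the keeper sat in mid-position: x = -180, y = -132.5, z = 176 mm in the kiln's frame. The keeper, a steel plate 9 mm thick (y), is held by screws in slots: the true notch is up to 5 mm nearer the kiln's front or back (along x) than this point, differently each time, and must be found by feel or sight. It is 9 mm wide (x) for the 6 mm bar.
- lip_mid (a point): Top of the keeper's front lip in mid-position (shifted with the notch): square, 8 mm thick, 14 mm above the notch's floor. The bar does not ride up it: it must be lifted over (latch angle 0.15 clears it) and comes down behind it. Let go too soon it lies on the lip or binds against it.
- stop_mid (a point): Face of the keeper's back stop in mid-position (shifted with the notch), 46 mm above the notch's floor, rigid. A bar raised to between 0.15 and 0.3 rad meets it when the door is pressed in far enough; then the bar is over the notch and can be lowered.
- jar_center (a point): Bystander: amber glass jar with black cap, 56 mm in diameter, 75 mm high, standing on the bench off the kiln's hinge corner; this point is its centre.
- dish_center (a point): Bystander: white ceramic bowl, 100 mm across, 35 mm high, on the bench in front of the kiln, outside the door's sweep; this point is its centre.
- hammer_grip (a point): Bystander: hammer, 220 mm long, lying on the bench in front of the kiln; this point is on its handle.

How it is judged:
On the way:
1. the door is brought to with the bar held up over the keeper's lip (value of joint latch above 0.12 rad and value of joint door below 0.036 rad), for 0.1 s.
At the end, for the whole second after the job is handed in: The latch bar lies fully home in the notch (latch angle under 0.05 rad, within 3.5 mm of the notch's floor), the door is shut (door angle under 0.036 rad) and held by the bar, both at rest, nothing touched by the robot; jar, dish and hammer within 15 mm of where they stood (value of joint latch below 0.05 rad and value of joint door below 0.036 rad and velocity of joint door between -0.05 and 0.05 rad/s and distance of each of jar_center, dish_center, hammer_grip from where it was at the start of the episode below 0.015 m).
It fails at once if the bar or door is forced against the keeper or the seal with more than 35 N (contact force between door and kiln above 35 N).
It fails at once if the jar, the dish or the hammer is moved by more than 15 mm (distance of any of jar_center, dish_center, hammer_grip from where it was at the start of the episode above 0.015 m).
It also fails if it takes over 58 s, if anything falls off the work surface, if the arm or the gripper's body presses on something with over 40 N, if the wrist force passes 120 N, or if a joint passes its speed limit or range.

### The arm

A 6-joint arm with a two-finger parallel gripper is mounted at the origin on the work surface. World frame = base frame: x ahead of the robot, y to its left, z up, the work surface at z = 0. Lengths are in m, angles in rad, forces in N, time in s.
With the tool pointing down it reaches from about 0.35 to 0.85 m from the base axis. Payload 8.1 kg.
Tool frame: the origin (TCP) lies at the very end of the fingers, on their centre line; the grasp point (between the pads) lies 19 mm behind it (robot.pinch_z is the distance from the TCP to the grasp point, in m); y points along the fingers, x is the direction in which the jaws open and shut, and the axes are right-handed (so a half turn about y gives the same grasp; the last joint's range is limited). The gripper opens to 93 mm and grips with 3 to 60 N. Pads are 15 mm wide; open, the fingers measure 128 mm over their backs; the gripper's body (75 mm by 188 mm) begins 65 mm behind the grasp point.
Start: joints at [-1.218, 0.13, 1.488, -0, 1.523, -0.085], TCP at [0.254, -0.543, 0.219] pointing down, gripper open.
Joint ranges: [-2.96, 2.96], [-0.89, 2.26], [0.02, 2.5], [-1.34, 4.48], [0, 2.73], [-2.66, 2.66]. Speed limits (rad/s): [2.39, 2.39, 2.79, 3.14, 3.14, 3.14].

### API

Orientations are given as a rotation vector (axis times angle).
In Python, from plant import robot gives the robot as it stands.
- The arm moves only by the shell command python3 -m inch 'ROWS' [FORCE]. ROWS is JSON, a list of rows, each a list of 5 numbers: the closure, from -1 (fully open) to 1 (shut), then the shift along the world's x, y, z in m, then the turn about the world's z in rad. A call has 1 to 8 rows; each row is the pose to reach, as a shift and turn from the pose measured when the call began; what a row does not reach only later rows make up. A row lasts 1/8 s, in which the tool goes at most 62.5 mm and 10.7 degrees, less where a joint would pass 70% of its speed; a pose out of reach is approached as far as the arm can. A call with a gripper value outside its range is refused whole. The fingers move at their own pace and stop on an object; FORCE is the grip in N (left out, the last holds). Time passes only in rows, so rows that repeat a pose let the fingers close. It gives the time, the measured TCP pose, the force and the opening at its end, in the units of the state.
- robot.read_state(): the state, without advancing time (a new reading comes with each control period).
- robot.read_camera(name): name is "scene" or "top" or "wrist"; returns a dict with "color" (400x640x3 uint8, red, green, blue), "mtx" (3x3 intrinsics, pixels), "R" (3x3) and "t" (3): a world point X has camera coordinates R X + t; the wrist camera has in their place "hand_eye" (4x4, takes a point from camera to tool coordinates, whose origin is the TCP and whose axes are the tool frame's). Camera axes: x right, y down, z forward; pixel columns grow to the right and rows downward; lengths in m; the calibration is good to about 2 mm. The wrist camera is an equidistant fisheye: a pixel r from the principal point sees the ray r / f radians off the axis. A picture is of the moment at which its call begins: read the wrist's pose just before it. There is no depth.
- robot.close_job(): hands the job in, once; it reports no verdict.
The state is a dict: "t": time; "q": joint angles; "dq": joint speeds; "joint_torque": joint torques, N m; "tool_pos": TCP position; "orientation": TCP orientation; "force": force on the tool from outside, world axes, zero at the start; "wrist_torque": the same for the moment, N m; "opening": finger opening in m.
Only numpy, scipy, OpenCV 4.12 (cv2) and the standard library are available. Lean on these libraries where they do the work, as an engineer would, in place of code of your own. Each camera call takes 0.05 s, during which the arm holds its last target. There are 200 camera calls.

## Working session

There is one attempt and no reset: what is moved stays moved. The work goes in short steps, Python scripts to look and compute and a shell command to move; the robot and the scene stay as the last step left them, time stands still between calls to the robot, and variables do not carry over. Pictures are saved under pics/ and viewed, about 8 in all and at most 12, crops included, and the job is handed in when it is done.

```bash
mkdir -p pics; cat > h.py <<'E'
import numpy as np, cv2
from plant import robot
def snap(n,f):
    s=robot.read_state(); c=robot.read_camera(n); cv2.imwrite('pics/'+f,c['color'][:,:,::-1]); 
    np.savez('pics/'+f+'.npz',**{k:np.array(v) for k,v in c.items() if k!='color'},pos=s['tool_pos'],ori=s['orientation']); return c
E
python3 - <<'E'
from h import *
s=robot.read_state(); print(s['t'],s['orientation'],s['force'],s['opening'])
for n in('scene','top'):
    c=snap(n,n+'1.png'); print(c['mtx'],c['R'],c['t'])
a=cv2.imread('pics/scene1.png');b=cv2.imread('pics/top1.png')
E
```

```text
0.0 [-1.38391971  0.88198713 -0.87965456] [-0.0584374   0.1421896   0.57173096] 0.09297931797216692
[[433.95655833   0.         321.56600016]
 [  0.         433.95655833 199.73861617]
 [  0.           0.           1.        ]] [[ 0.69815085  0.71582524 -0.01340216]
 [ 0.44161104 -0.44529047 -0.77890698]
 [-0.56352913  0.53787602 -0.62699625]] [-0.41753107 -0.13082033  1.31419077]
[[510.03564277   0.         314.71555325]
 [  0.         510.03564277 207.13895536]
 [  0.           0.           1.        ]] [[-0.00909724 -0.99994147 -0.00585688]
 [-0.99182704  0.00976854 -0.12721514]
 [ 0.12726491  0.00465171 -0.99185785]] [0.03675202 0.54936051 1.08664962]
```

View pics/scene1.png

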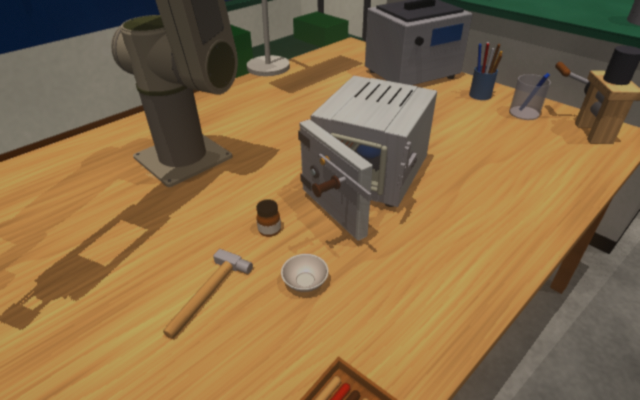

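View pics/top1.png

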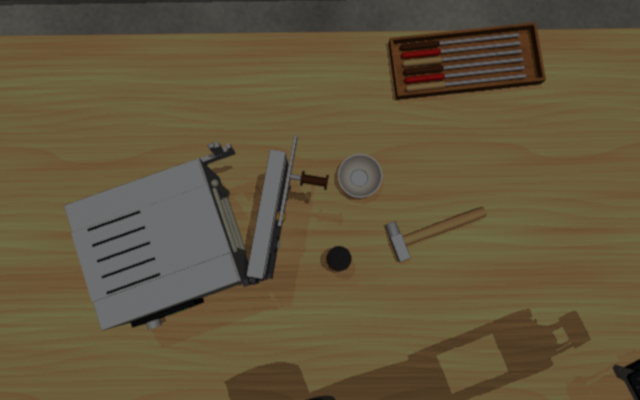

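The top view shows the kiln at about (150,245) with its front to the right, the door ajar (free edge at about (280,153)), and the grip at about (313,180). The dish is at (360,176), the jar at (339,259), and the hammer at (435,230). I'll zoom in.

```bash
python3 - <<'E'
from h import *
a=cv2.imread('pics/top1.png')[125:335,60:340]
a=cv2.convertScaleAbs(cv2.resize(a,None,fx=2.8,fy=2.8,interpolation=cv2.INTER_CUBIC),alpha=1.3,beta=15);cv2.imwrite('pics/c1.png',a)
E
```

```text
(no output)
```

View pics/c1.png

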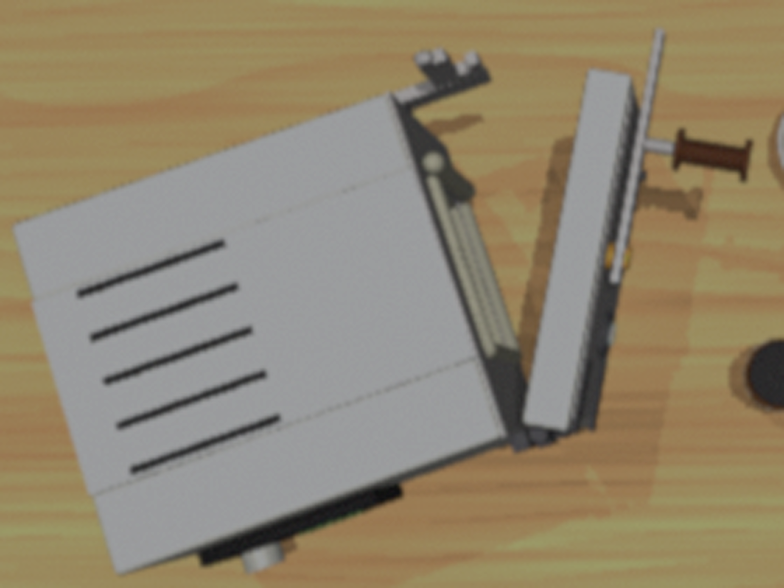

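The crop shows the case corners, the keeper at about (450,75), the bar end at (659,32) and the grip at about (712,153). Next I fit the kiln pose and door angle.

```bash
cat >> h.py <<'E'
def rz(a): return np.array([[np.cos(a),-np.sin(a)],[np.sin(a),np.cos(a)]])
H=np.array([-.15,.125])
def kp(p,k): return np.r_[rz(k[2])@p[:2]+k[:2],p[2]]
def dp(p,k,th): return kp(np.r_[rz(-th)@(np.array(p[:2])-H)+H,p[2]],k)
def barpt(r,out,k,th,la): # r along bar, out in front of the hinge line
    return dp([-.15-out, -r*np.cos(la), .182+r*np.sin(la)],k,th)
def proj(c,X):
    x=c['R']@X+c['t']; x=c['mtx']@x; return x[:2]/x[2]
E
python3 - <<'E'
from h import *
from scipy.optimize import least_squares
c=dict(np.load('pics/top1.png.npz'))
px=lambda u,v:np.array([u/2.8+60,v/2.8+125])
K=[((.13,-.12,.225),px(15,226)),((-.13,-.12,.225),px(392,95)),((-.13,.12,.225),px(506,437)),((.13,.12,.225),px(120,573))]
g,b=px(712,153),px(659,32)
def f(v):
    r=[proj(c,kp(np.array(p),v))-q for p,q in K]
    r+=[proj(c,barpt(.08,.08,v,v[3],0))-g,proj(c,barpt(.16,.03,v,v[3],0.05))-b]
    return np.ravel(r)
s=least_squares(f,[.45,.2,-1.8+np.pi*0,0.5]) if 0 else min((least_squares(f,[.45,.2,y,0.5]) for y in(1.2,1.6,2,-1.5)),key=lambda s:s.cost)
print(s.x,f(s.x).round(1)); np.save('fit.npy',s.x)
k,th=s.x[:3],s.x[3]
print('grip',barpt(.08,.08,k,th,0),'axis out dir',rz(k[2]-th)@[-1,0],'hinge',kp(np.r_[H,0],k),'gripclosed',barpt(.08,.08,k,0,0))
def ground(uv,z):
    d=c['R'].T@np.linalg.inv(c['mtx'])@np.r_[uv,1]; o=-c['R'].T@c['t']; return o+d*(z-o[2])/d[2]
print('jar',ground((339,259),.075),'dish',ground((360,176),.03),'hammer head',ground((398,241),.03))
from scipy.spatial.transform import Rotation as R
st=robot.read_state();print(R.from_rotvec(st['orientation']).as_matrix().round(2),st['tool_pos'],robot.pinch_z)
E
```

```text
[ 0.46308606  0.32555263 -4.38059711 -5.78801474] [-0.2 -0.9  0.1 -0.8  0.5  0.6 -0.6  1.5  0.2  0.6 -0.1 -1.1]
grip [0.58302206 0.03073789 0.182     ] axis out dir [-0.16265284 -0.98668336] hinge [0.39376419 0.14301639 0.        ] gripclosed [0.61364255 0.13415581 0.182     ]
jar [ 0.43464766 -0.01846907  0.075     ] dish [ 0.61924015 -0.06986763  0.03      ] hammer head [ 0.473827   -0.15005744  0.03      ]
[[ 0.42 -0.    0.91]
 [-0.91  0.    0.42]
 [-0.   -1.    0.  ]] [ 0.25422816 -0.54290143  0.21767537] 0.0188
```

```bash
python3 -m inch '[[-1,0.03,0.052,0.02,0.12],[-1,0.06,0.104,0.04,0.24],[-1,0.09,0.156,0.04,0.36],[-1,0.12,0.208,0.04,0.48],[-1,0.15,0.26,0.04,0.6],[-1,0.18,0.312,0.04,0.72],[-1,0.21,0.364,0.04,0.84],[-1,0.24,0.416,0.04,0.977]]' 30
python3 - <<'E'
from h import *
from scipy.spatial.transform import Rotation as R
s=robot.read_state(); print(s['tool_pos'],R.from_rotvec(s['orientation']).as_matrix()[:,0],s['force'],s['q'])
snap('wrist','w1.png')
E
```

```text
t: 1.1
tool_pos: [0.4947, -0.125, 0.2574]
orientation: [-1.567, 0.121, -0.118]
force: [1.5, -0.8, 0.5]
opening: 0.0929
[ 0.49469299 -0.12504034  0.2574389 ] [ 0.98849225 -0.15126039 -0.00183454] [ 1.50190754 -0.8253083   0.53038162] [-3.47881968e-01 -1.25637875e-01  1.67440571e+00 -2.79639813e-04
  1.59463967e+00 -1.96044838e-01]
```

View pics/w1.png

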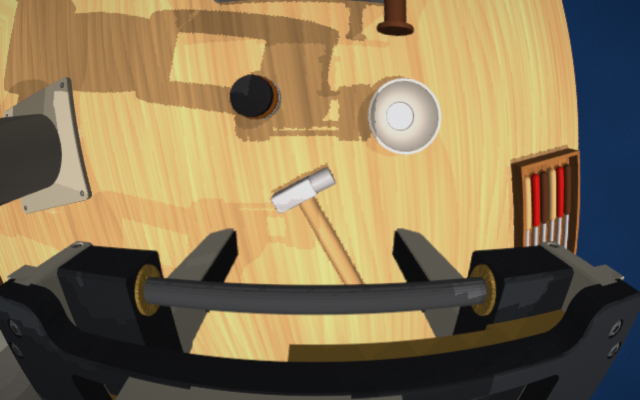

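The wrist view shows the grip's outer flange at about (395,28), with the fingers clear of everything. I'll move above the grip and check there.

```bash
python3 -m inch '[[-1,0.03,0.052,0,0],[-1,0.06,0.104,0,0],[-1,0.088,0.156,-0.01,-0.01],[-1,0.088,0.156,-0.01,-0.01],[-1,0.088,0.156,-0.01,-0.01]]'
python3 - <<'E'
from h import *
snap('wrist','w2.png')
from scipy.spatial.transform import Rotation as R
d=dict(np.load('pics/w2.png.npz')); v=np.load('fit.npy')
T=np.eye(4);T[:3,:3]=R.from_rotvec(d['ori']).as_matrix();T[:3,3]=d['pos']
W=np.linalg.inv(T@d['hand_eye'])
for r,o in((.08,.059),(.08,.08),(.08,.101),(.16,.03)):
    X=W@np.r_[barpt(r,o,v[:3],v[3],0),1]; X=X[:3]
    a=np.arctan2(np.hypot(*X[:2]),X[2]); u=X[:2]/np.hypot(*X[:2])*a*d['mtx'][0,0]+d['mtx'][:2,2]; print(o,u.round(1))
E
```

```text
t: 1.78
tool_pos: [0.5848, 0.0371, 0.2467]
orientation: [-1.564, 0.119, -0.116]
force: [0.3, -1.3, -0.0]
opening: 0.0935
0.059 [313.8 192.4]
0.08 [313.4 218.2]
0.101 [313.1 242.6]
0.03 [417.  157.9]
```

View pics/w2.png

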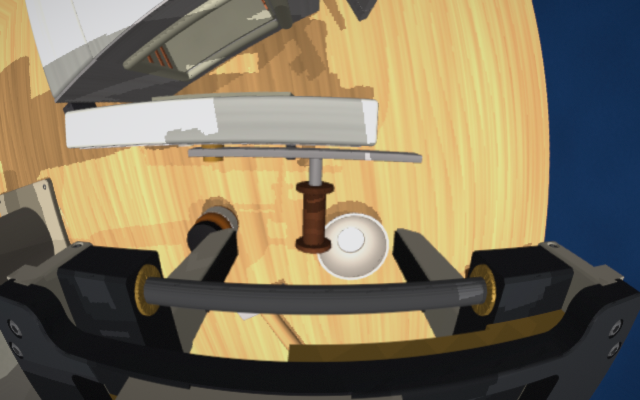

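The grip's inner and outer flanges at (315,187) and (312,246) match the fitted model within about 3 px. I'll descend and pinch.

```bash
python3 -m inch '[[-1,-0.001,-0.003,-0.03,0],[-1,-0.002,-0.006,-0.06,0],[-1,-0.002,-0.006,-0.083,0],[-1,-0.002,-0.006,-0.083,0],[1,-0.002,-0.006,-0.083,0],[1,-0.002,-0.006,-0.083,0],[1,-0.002,-0.006,-0.083,0],[1,-0.002,-0.006,-0.083,0]]' 25; python3 -m inch '[[1,0,0,0,0],[1,0,0,0,0],[1,0,0,0,0]]'
```

```text
t: 2.82
tool_pos: [0.5831, 0.0304, 0.1647]
orientation: [-1.564, 0.119, -0.118]
force: [0.0, 0.6, 0.5]
opening: 0.0577
t: 3.2
tool_pos: [0.5831, 0.0304, 0.1646]
orientation: [-1.564, 0.119, -0.118]
force: [0.3, -0.2, 0.5]
opening: 0.0275
```

```bash
python3 -m inch '[[1,0,0,0,0],[1,0,0,0,0],[1,0,0,0,0]]'
cat > plan.py <<'E'
import sys
from h import *
def wp(th0,la0,L):
    v=np.load('fit.npy');k=v[:3]
    b=barpt(.08,.08,k,th0,la0)
    for th,la in L: print(th,la,(barpt(.08,.08,k,th,la)-b).round(4),round(th0-th,3))
E
python3 - <<'E'
from plan import *
t=.495
wp(t,0,[(t,.06),(t,.12),(t,.18),(t,.22)])
wp(t,.22,[(x,.22) for x in(.44,.38,.32,.26,.2,.15,.12,.09)])
wp(.1,.22,[(x,.22) for x in(.08,.06,.05,.04,.03,.02,.01,0,-.01,-.02,-.03)])
E
```

```text
t: 3.58
tool_pos: [0.5829, 0.0306, 0.1646]
orientation: [-1.563, 0.119, -0.117]
force: [-2.1, 1.6, 0.9]
opening: 0.017
0.495 0.06 [-0.0001  0.      0.0048] 0.0
0.495 0.12 [-0.0006  0.0001  0.0096] 0.0
0.495 0.18 [-0.0013  0.0002  0.0143] 0.0
0.495 0.22 [-0.0019  0.0003  0.0175] 0.0
0.44 0.22 [0.0059 0.0105 0.    ] 0.055
0.38 0.22 [0.0116 0.0222 0.    ] 0.115
0.32 0.22 [0.0166 0.0343 0.    ] 0.175
0.26 0.22 [0.0209 0.0467 0.    ] 0.235
0.2 0.22 [0.0244 0.0593 0.    ] 0.295
0.15 0.22 [0.0268 0.07   0.    ] 0.345
0.12 0.22 [0.028  0.0764 0.    ] 0.375
0.09 0.22 [0.0289 0.0829 0.    ] 0.405
0.08 0.22 [0.0006 0.0043 0.    ] 0.02
0.06 0.22 [0.0011 0.0087 0.    ] 0.04
0.05 0.22 [0.0013 0.0108 0.    ] 0.05
0.04 0.22 [0.0015 0.013  0.    ] 0.06
0.03 0.22 [0.0017 0.0152 0.    ] 0.07
0.02 0.22 [0.0018 0.0174 0.    ] 0.08
0.01 0.22 [0.0019 0.0195 0.    ] 0.09
0 0.22 [0.002  0.0217 0.    ] 0.1
-0.01 0.22 [0.0021 0.0239 0.    ] 0.11
-0.02 0.22 [0.0022 0.0261 0.    ] 0.12
-0.03 0.22 [0.0022 0.0283 0.    ] 0.13
```

```bash
python3 -m inch '[[1,0,0,0.005,0],[1,-0.0005,0,0.0095,0],[1,-0.001,0,0.0143,0],[1,-0.002,0,0.0185,0],[1,-0.002,0,0.0185,0],[1,-0.002,0,0.0185,0]]'; python3 -m inch '[[1,0.003,0.005,0,0.028],[1,0.006,0.0105,0,0.055],[1,0.009,0.0165,0,0.085],[1,0.0116,0.0222,0,0.115],[1,0.0142,0.028,0,0.145],[1,0.0166,0.0343,0,0.175],[1,0.0166,0.0343,0,0.175]]'
```

```text
t: 4.32
tool_pos: [0.5809, 0.0307, 0.1834]
orientation: [-1.563, 0.119, -0.118]
force: [-0.7, 1.1, -1.6]
opening: 0.0178
t: 5.2
tool_pos: [0.5986, 0.0657, 0.184]
orientation: [-1.566, -0.022, 0.02]
force: [6.2, -0.5, -1.8]
opening: 0.0172
```

```bash
python3 -m inch '[[1,0.0035,0.006,0,0.03],[1,0.006,0.0124,0,0.06],[1,0.008,0.0187,0,0.09],[1,0.009,0.025,0,0.12],[1,0.0105,0.031,0,0.148],[1,0.0115,0.037,0,0.175],[1,0.0115,0.037,0,0.175]]'
python3 - <<'E'
from h import *
snap('top','t2.png')
a=cv2.imread('pics/t2.png')[120:300,180:360]
cv2.imwrite('pics/c2.png',cv2.convertScaleAbs(cv2.resize(a,None,fx=3.3,fy=3.3,interpolation=cv2.INTER_CUBIC),alpha=1.3,beta=15))
snap('wrist','w3.png');b=cv2.imread('pics/w3.png')
snap('scene','s3.png')
E
```

```text
t: 6.08
tool_pos: [0.6102, 0.1033, 0.1839]
orientation: [-1.56, -0.16, 0.158]
force: [-3.1, 1.1, -4.1]
opening: 0.0171
```

View pics/w3.png

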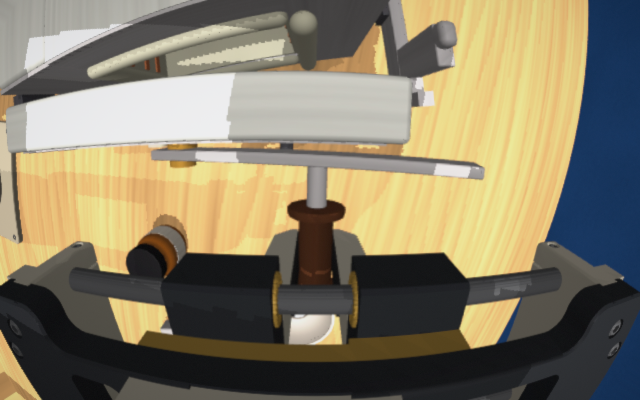

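The wrist view shows the grip held at about (316,240) and the bar raised with its end at about (480,172). The keeper is at about (430,60), and the bar isn't touching it yet. I'll continue slowly.

```bash
python3 -m inch '[[1,0.0005,0.004,0,0.018],[1,0.001,0.008,0,0.037],[1,0.0015,0.012,0,0.055],[1,0.002,0.016,0,0.074],[1,0.002,0.016,0,0.074]]'; python3 -m inch '[[1,0.0002,0.0022,0,0.01],[1,0.0004,0.0044,0,0.02],[1,0.0004,0.0044,0,0.02]]'
```

```text
t: 6.85
tool_pos: [0.6127, 0.1192, 0.1844]
orientation: [-1.555, -0.218, 0.215]
force: [2.5, 0.9, -3.1]
opening: 0.0173
t: 7.22
tool_pos: [0.6133, 0.1239, 0.1845]
orientation: [-1.553, -0.234, 0.23]
force: [1.5, 0.4, -3.3]
opening: 0.0174
```

```bash
python3 - <<'E'
from h import *
c=snap('scene','s4.png');v=np.load('fit.npy')
a=cv2.imread('pics/s4.png')[120:250,290:450]
cv2.imwrite('pics/c4.png',cv2.convertScaleAbs(cv2.resize(a,None,fx=4.5,fy=4.5,interpolation=cv2.INTER_CUBIC),alpha=1.4,beta=15))
E
```

```text
(no output)
```

View pics/c4.png

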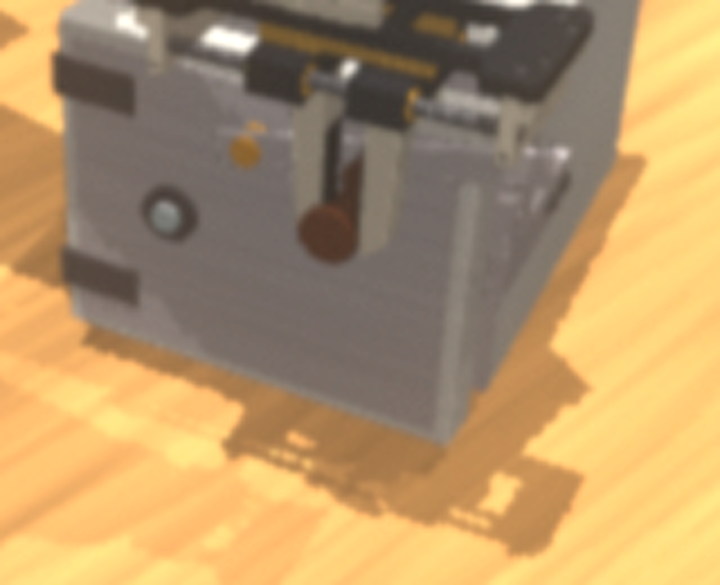

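Not much detail in this view: the grip is at about (330,230) in the crop and the door is nearly shut. I'll press in by feel from here.

```bash
python3 -m inch '[[1,0.0001,0.001,0,0.005],[1,0.0002,0.002,0,0.01],[1,0.0002,0.002,0,0.01]]'; python3 -m inch '[[1,0.0001,0.001,0,0.005],[1,0.0002,0.002,0,0.01],[1,0.0002,0.002,0,0.01]]';  python3 -m inch '[[1,0,0.001,0,0.005],[1,0,0.0015,0,0.007],[1,0,0.0015,0,0.007]]'
```

```text
t: 7.65
tool_pos: [0.6135, 0.1259, 0.1845]
orientation: [-1.552, -0.242, 0.238]
force: [0.9, -0.6, -2.0]
opening: 0.0174
t: 8.02
tool_pos: [0.6137, 0.128, 0.1845]
orientation: [-1.551, -0.25, 0.246]
force: [1.1, 0.7, -3.8]
opening: 0.0173
t: 8.4
tool_pos: [0.6138, 0.1296, 0.1846]
orientation: [-1.551, -0.256, 0.252]
force: [2.1, 0.7, -2.6]
opening: 0.0176
```

```bash
python3 -m inch '[[1,0,0.001,0,0.005],[1,0,0.0015,0,0.007],[1,0,0.0015,0,0.007]]'; python3 -m inch '[[1,0,0.001,0,0.005],[1,0,0.0015,0,0.007],[1,0,0.0015,0,0.007]]';  python3 -m inch '[[1,0,0.001,0,0.005],[1,0,0.001,0,0.005],[1,0,0.001,0,0.005]]'
```

```text
t: 8.78
tool_pos: [0.6139, 0.1311, 0.1846]
orientation: [-1.55, -0.262, 0.257]
force: [3.2, -1.8, -2.6]
opening: 0.0174
t: 9.15
tool_pos: [0.614, 0.1325, 0.1846]
orientation: [-1.55, -0.267, 0.262]
force: [2.8, -1.8, -2.8]
opening: 0.0173
t: 9.52
tool_pos: [0.6141, 0.1335, 0.1847]
orientation: [-1.549, -0.271, 0.266]
force: [2.9, -2.9, -2.7]
opening: 0.0175
```

```bash
python3 -m inch '[[1,0,0.001,0,0.005],[1,0,0.001,0,0.005],[1,0,0.001,0,0.005]]'; python3 -m inch '[[1,0,0.001,0,0.005],[1,0,0.001,0,0.005],[1,0,0.001,0,0.005]]';  python3 -m inch '[[1,0,0.001,0,0.005],[1,0,0.001,0,0.005],[1,0,0.001,0,0.005]]'
```

```text
t: 9.9
tool_pos: [0.6141, 0.1344, 0.1847]
orientation: [-1.549, -0.275, 0.27]
force: [3.5, -2.4, -3.4]
opening: 0.0174
t: 10.28
tool_pos: [0.6141, 0.1354, 0.1847]
orientation: [-1.548, -0.279, 0.274]
force: [4.1, -2.9, -3.2]
opening: 0.0169
t: 10.65
tool_pos: [0.6142, 0.1364, 0.1848]
orientation: [-1.548, -0.283, 0.278]
force: [3.3, -3.7, -3.0]
opening: 0.0169
```

```bash
python3 -m inch '[[1,0,0.001,0,0.005],[1,0,0.001,0,0.005],[1,0,0.001,0,0.005]]'; python3 -m inch '[[1,0,0.001,0,0.005],[1,0,0.001,0,0.005],[1,0,0.001,0,0.005]]'
```

```text
t: 11.02
tool_pos: [0.6142, 0.1371, 0.1847]
orientation: [-1.548, -0.287, 0.281]
force: [3.9, -3.9, -3.0]
opening: 0.0171
t: 11.4
tool_pos: [0.6143, 0.1378, 0.1848]
orientation: [-1.548, -0.291, 0.285]
force: [3.6, -4.4, -3.2]
opening: 0.0174
```

```bash
python3 -m inch '[[1,0,0.001,0,0.005],[1,0,0.001,0,0.005],[1,0,0.001,0,0.005]]'; python3 -m inch '[[1,0,0.001,0,0.005],[1,0,0.001,0,0.005],[1,0,0.001,0,0.005]]'
```

```text
t: 11.78
tool_pos: [0.6143, 0.1384, 0.1848]
orientation: [-1.548, -0.294, 0.289]
force: [2.6, -5.2, -3.3]
opening: 0.0172
t: 12.15
tool_pos: [0.6143, 0.139, 0.1847]
orientation: [-1.548, -0.298, 0.293]
force: [4.7, -5.0, -2.4]
opening: 0.0175
```

```bash
python3 - <<'E'
from h import *
snap('wrist','w5.png'); snap('top','t5.png')
b=cv2.imread('pics/w5.png')[20:260,280:580]; a=cv2.imread('pics/t5.png')[110:230,170:320]
r=lambda i,h:cv2.resize(i,(int(i.shape[1]*h/i.shape[0]),h),interpolation=cv2.INTER_CUBIC)
cv2.imwrite('pics/c5.png',cv2.convertScaleAbs(np.hstack([r(b,320),r(a,320)]),alpha=1.3,beta=20))
E
```

```text
(no output)
```

View pics/c5.png

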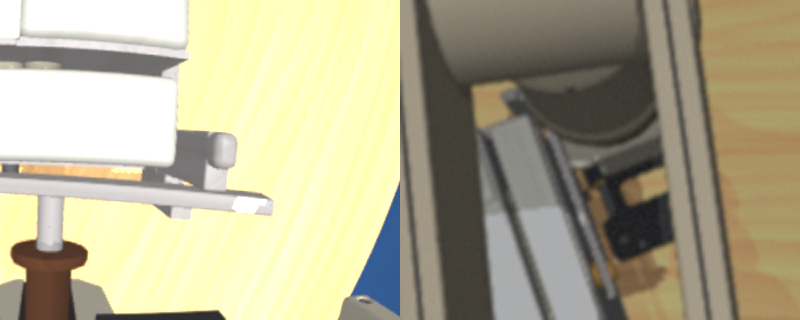

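The wrist crop shows the bar in front of the back stop (post at about (215,150)), with a gap left to it, and the lip below at about (175,210). I'll keep pressing.

```bash
for i in 1 2 ; do python3 -m inch '[[1,0,0.0012,0,0.004],[1,0,0.0012,0,0.004],[1,0,0.0012,0,0.004]]'|egrep 'pos|force'; done
```

```text
tool_pos: [0.6143, 0.1394, 0.1848]
force: [2.8, -6.7, -2.5]
tool_pos: [0.6143, 0.1394, 0.1847]
force: [2.2, -8.1, -2.2]
```

```bash
python3 -m inch '[[1,0,0.0012,0,0.004],[1,0,0.0012,0,0.004],[1,0,0.0012,0,0.004]]'|egrep 'pos|force'
```

```text
tool_pos: [0.6143, 0.1394, 0.1847]
force: [1.6, -8.6, -2.6]
```

```bash
python3 -m inch '[[1,0,0.0018,0,0],[1,0,0.0018,0,0],[1,0,0.0018,0,0]]'|egrep 'pos|ori|force'
python3 - <<'E'
from h import *
d=snap('wrist','w6.png')
b=cv2.imread('pics/w6.png')[90:210,370:520]
cv2.imwrite('pics/c6.png',cv2.convertScaleAbs(cv2.resize(b,None,fx=5,fy=5,interpolation=cv2.INTER_CUBIC),alpha=1.1,beta=0))
E
```

```text
tool_pos: [0.6143, 0.1394, 0.1847]
orientation: [-1.553, -0.303, 0.301]
force: [2.2, -10.2, -2.6]
```

View pics/c6.png

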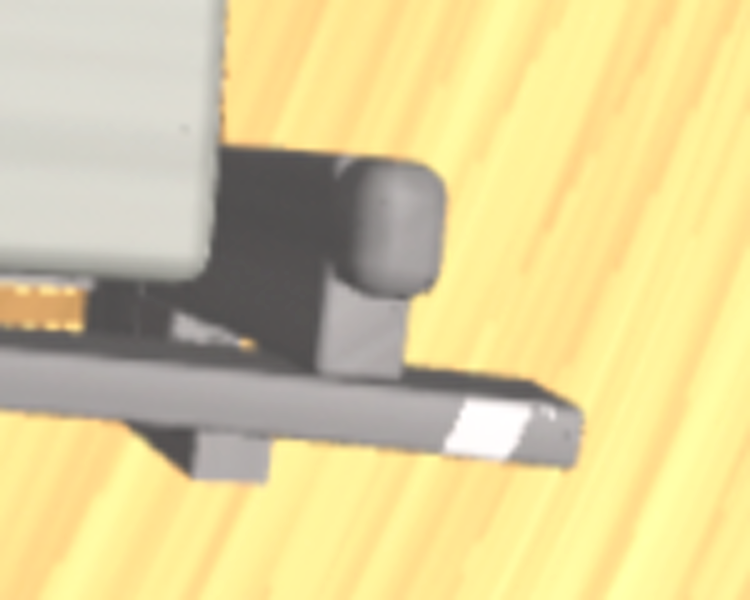

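The bar (across the crop at y≈360–460) now lies against the stop post's face at (360,330) and past the lip at (230,455). The force rises with no further motion, so this is the stop. I'll ease the pressure a little and lower the bar.

```bash
python3 -m inch '[[1,0,0.001,-0.001,0],[1,0.0003,0.001,-0.002,0],[1,0.0006,0.001,-0.0035,0],[1,0.0008,0.001,-0.005,0],[1,0.0008,0.001,-0.005,0]]'|egrep 'pos|force';python3 -m inch '[[1,0.0003,0.001,-0.002,0],[1,0.0006,0.001,-0.0035,0],[1,0.0006,0.001,-0.005,0],[1,0.0006,0.001,-0.005,0]]'|egrep 'pos|force'
```

```text
tool_pos: [0.6152, 0.1397, 0.1804]
force: [1.8, -6.6, 1.9]
tool_pos: [0.6158, 0.1399, 0.1761]
force: [1.8, -5.7, 1.8]
```

```bash
python3 -m inch '[[1,0,0.001,-0.0015,0],[1,0.0001,0.001,-0.003,0],[1,0.0002,0.001,-0.004,0],[1,0.0002,0.001,-0.004,0]]'|egrep 'pos|force';python3 -m inch '[[1,0,0.001,-0.0015,0],[1,0.0001,0.001,-0.003,0],[1,0.0001,0.001,-0.004,0],[1,0.0001,0.001,-0.004,0]]'|egrep 'pos|force'
```

```text
tool_pos: [0.616, 0.1401, 0.1729]
force: [1.3, -6.7, 1.5]
tool_pos: [0.6162, 0.1401, 0.1698]
force: [0.9, -6.7, 0.7]
```

```bash
python3 -m inch '[[1,0,0.0008,-0.0015,0],[1,0,0.0008,-0.003,0],[1,0,0.0008,-0.004,0],[1,0,0.0008,-0.004,0]]'|egrep 'pos|force';python3 -m inch '[[1,0,0.0005,-0.001,0],[1,0,0.0003,-0.0015,0],[1,0,0,-0.0015,0],[1,0,0,-0.0015,0]]'|egrep 'pos|force'
```

```text
tool_pos: [0.6163, 0.1401, 0.1676]
force: [-2.9, -7.5, 7.5]
tool_pos: [0.6163, 0.1401, 0.1676]
force: [-1.6, -3.6, 5.3]
```

```bash
python3 -m inch '[[1,0,-0.001,-0.0005,0],[1,0,-0.002,-0.0005,0],[1,0,-0.002,-0.0005,0]]'|egrep 'pos|force'
python3 -m inch '[[0.6,0,0,0,0],[0.4,0,0,0,0],[0.2,0,0,0,0],[0,0,0,0,0],[-0.3,0,0,0,0],[-0.3,0,0,0,0],[-0.3,0,0,0,0],[-0.3,0,0,0,0]]'
```

```text
tool_pos: [0.6163, 0.1384, 0.1676]
force: [-2.6, 0.4, 6.1]
t: 18.3
tool_pos: [0.6163, 0.1384, 0.1676]
orientation: [-1.559, -0.301, 0.298]
force: [1.0, 0.6, 0.6]
opening: 0.0602
```

```bash
python3 -m inch '[[-0.3,0,0,0.015,0],[-0.3,0,0,0.035,0],[-0.3,0,0,0.065,0],[-0.3,0,-0.02,0.095,0],[-0.3,-0.01,-0.06,0.1,0],[-0.3,-0.02,-0.1,0.1,0],[-0.3,-0.03,-0.13,0.1,0],[-0.3,-0.03,-0.13,0.1,0]]'
python3 - <<'E'
from h import *
snap('wrist','w7.png');snap('top','t7.png');snap('scene','s7.png')
r=lambda i,h:cv2.resize(i,(int(i.shape[1]*h/i.shape[0]),h),interpolation=cv2.INTER_CUBIC)
b=cv2.imread('pics/w7.png')[0:200,200:500]; a=cv2.imread('pics/s7.png')[120:250,290:450]
cv2.imwrite('pics/c7.png',cv2.convertScaleAbs(np.hstack([r(b,290),r(a,290)]),alpha=1.2,beta=10))
E
```

```text
t: 19.3
tool_pos: [0.5864, 0.0065, 0.27]
orientation: [-1.56, -0.301, 0.294]
force: [0.2, 0.6, -0.3]
opening: 0.0602
```

View pics/c7.png

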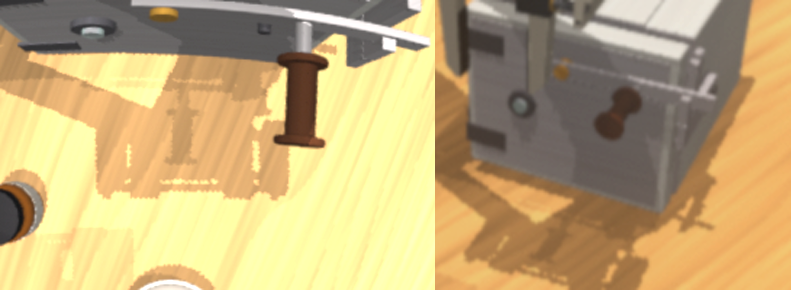

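The door looks shut, with the bar lying across to the keeper. One magnified check of seating, with the model's bar end overlaid for la=0.023 and 0.13.

```bash
python3 - <<'E'
from h import *
v=np.load('fit.npy');c=dict(np.load('pics/s7.png.npz'))
a=cv2.imread('pics/s7.png');x0,y0,f=395,140,9
b=cv2.convertScaleAbs(cv2.resize(a[y0:y0+60,x0:x0+60],None,fx=f,fy=f,interpolation=cv2.INTER_CUBIC),alpha=1.3)
for la,col in((.023,(0,255,0)),(.13,(0,0,255))):
    p=proj(c,barpt(.16,.03,v[:3],0,la));print(la,p)
    cv2.circle(b,tuple(((p-[x0,y0]+.5)*f).astype(int)),4,col,-1)
    for r in(-.03,.08,.12): print(r,proj(c,barpt(r,.03,v[:3],0,la)))
cv2.imwrite('pics/c8.png',b)
# bystanders: change between pictures
A=cv2.imread('pics/top1.png');B=cv2.imread('pics/t7.png')
for n,(x,y,w,h) in dict(dish=(335,150,50,52),jar=(325,245,30,30),hammer=(384,203,106,62)).items():
    t=A[y+4:y+h-4,x+4:x+w-4]; m=cv2.matchTemplate(B[y-12:y+h+12,x-12:x+w+12],t,cv2.TM_CCOEFF_NORMED); _,s,_,l=cv2.minMaxLoc(m);print(n,s,l[0]-16,l[1]-16)
E
```

```text
0.023 [414.09143607 166.7765482 ]
-0.03 [334.0126687  148.13734321]
0.08 [378.93702944 158.5939773 ]
0.12 [396.23753038 162.62085726]
0.13 [414.46144476 159.97268352]
-0.03 [334.10220674 149.34336496]
0.08 [378.92694488 155.27244583]
0.12 [396.36373389 157.57885378]
dish 0.35165050625801086 -1 -16
jar 0.990365743637085 0 0
hammer 0.8582754135131836 0 0
```

View pics/c8.png

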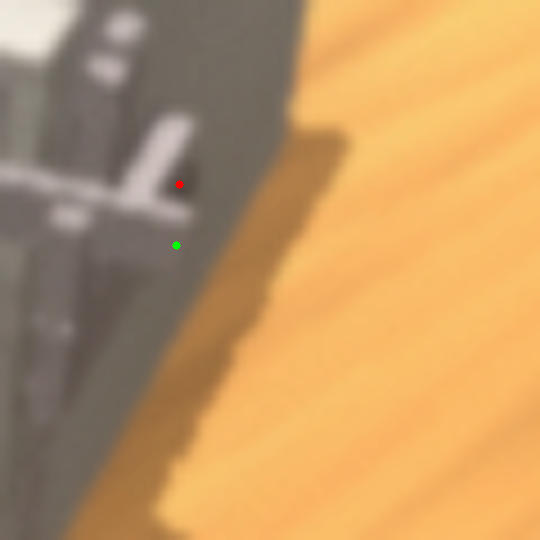

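The bar's top edge runs past the lip to about (190,212), which fits the seated case (green) and not lying on the lip. I'll fit the edge slope numerically.

```bash
python3 - <<'E'
from h import *
v=np.load('fit.npy');c=dict(np.load('pics/s7.png.npz'))
g=cv2.cvtColor(cv2.imread('pics/s7.png'),cv2.COLOR_BGR2GRAY).astype(float)
P=[]
for u in range(352,414):
    y=148+.215*(u-334)-5.5; r=np.arange(int(y)-4,int(y)+8); w=g[r,u]; j=np.argmax(w[1:-1])+1
    d=(w[j+1]-w[j-1])/2/(2*w[j]-w[j-1]-w[j+1]+1e-9); P.append((u,r[j]+np.clip(d,-1,1)))
P=np.array(P)
m=np.ones(len(P),bool)
for _ in range(6):
    q=np.polyfit(P[m,0],P[m,1],1); e=abs(np.polyval(q,P[:,0])-P[:,1]); m=e<1
print('meas',q[0],np.polyval(q,[352,413]),m.sum())
def top(r,th,la):
    return proj(c,dp([-.18,-r*np.cos(la)+.009*np.sin(la),.182+r*np.sin(la)+.009*np.cos(la)],v[:3],th))
for th in(-.03,0,.03):
  for la in(.0,.023,.05,.08,.13):
    a,b=top(.02,th,la),top(.16,th,la);s=(b-a)[1]/(b-a)[0];print(th,la,s.round(4),(a[1]+s*(np.array([352,413])-a[0])).round(1))
E
```

```text
meas 0.22626499924728996 [148.82194947 162.62411443] 56
-0.03 0.0 0.2315 [148.  162.1]
-0.03 0.023 0.2101 [147.9 160.7]
-0.03 0.05 0.185 [147.7 159. ]
-0.03 0.08 0.1571 [147.6 157.2]
-0.03 0.13 0.1103 [147.3 154.1]
0 0.0 0.2512 [149.  164.4]
0 0.023 0.2296 [148.9 162.9]
0 0.05 0.2042 [148.8 161.2]
0 0.08 0.1759 [148.6 159.3]
0 0.13 0.1285 [148.3 156.1]
0.03 0.0 0.2717 [150.2 166.7]
0.03 0.023 0.2497 [150.  165.2]
0.03 0.05 0.2239 [149.8 163.5]
0.03 0.08 0.1952 [149.6 161.5]
0.03 0.13 0.1472 [149.2 158.2]
```

The measured edge fits door ≈ 0.00 and latch ≈ 0.025, so the bar is seated.

```bash
python3 -c "
from plant import robot
s=robot.read_state();print(s['t'],s['force']);print(robot.close_job())"
```

```text
19.45 [1.41242861 0.84507028 0.49202366]
the job is handed in; nothing more can be done
None
```

The kiln door is shut and latched, and I handed the job in at 19.5 s; `close_job` gives no verdict.

**What I did:** I pinched the grip from above, lifted the bar to about 0.25 rad and swung the door to. I pressed it into the seal until the bar met the keeper's back stop. The wrist force peaked at about 10 N there. I then lowered the bar past lip height to the notch floor, where it met about 7 N. After easing the pressure, I opened the fingers and backed away.

**Last checks:**
- **Latch and door:** a fit of the bar's edge in the scene camera gives door ≈ 0.00 rad and latch ≈ 0.025 rad. That is fully seated, and the door held with nothing touching it. Two rougher estimates put the latch higher: fingertip height at about 0.037 rad, and slopes read by eye at about 0.05–0.06 rad. I trusted the finer fit.
- **Jar and hammer:** neither had moved in the top view (0 px shift).
- **Dish:** the same check failed for the dish (match score 0.35), probably because the arm was hiding it. I did not confirm its position another way. The fingertips stayed at least 12 cm above its rim.

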